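# Release a hand press whose nut may have a reverse thread

## Task

The small grey hand press is still screwed down on two cover boards. Its red-gripped handle nut may have an ordinary or a reverse thread and nothing shows which, so try it both ways and feel: one way it is locked tight, the other way it gives. Turn it a good quarter turn in the direction that loosens it to take the pressure off the boards, then let go; do not knock the brass weight or the roll of tape about.

Things in the scene. Friction and masses are not known exactly. Their poses are not given: they have to be found in the camera images.
- press: small grey bench press, fixed to the bench, 140 x 170 mm base, 216 mm high to the top of its grips. Origin: centre of its underside on the bench; z up; its bridge (a bar 44 mm wide, top 108 mm above the bench, on two posts) runs along its y axis. A round dark housing of radius 42 mm sits on the bridge and reaches to 132 mm.
- handle (a joint): angle of the handle nut, rad: 0 at the start, positive anticlockwise from above, vertical axis. In the tightening direction, which may be either one and is drawn anew each time, it locks solid within 0.1 rad; the other way it turns against steady friction, about 4 to 7 N sideways at a grip, stays where it is left and stops at 2.8 rad. The handle keeps its height as it turns.
- grip_a (a point): middle of one red upright grip, 191 mm above the bench; the grip stands from 168 to 216 mm, is 70 mm from the handle's axis, and at the start is the one farther from the robot. Pushing it sideways turns the handle.
- grip_b (a point): middle of the other red grip, diametrically opposite and alike; at the start the one nearer the robot.
- pivot (a point): point on the handle's vertical axis, level with the middle of the grips (191 mm above the bench). The handle is a steel cross bar, 14 mm thick, 148 mm long, along the press's x axis at 0, its top 165 mm above the bench, with a red grip near each end. Its hub reaches to 172 mm; the 15 mm thick stem through it to 186 mm.
- weight_mid (a point): bystander: turned brass weight, 59 mm wide, 90 mm high; point at half height. It stands to the left of the press, in front of a mug and a wooden chest; beyond these a task lamp, fixed and solid, leans low over the left end of the bench (y above 0.5 m), so leave that end sideways and low before rising
- tape_mid (a point): bystander: roll of masking tape lying flat, 100 mm across, 25 mm high; point at half height

How it is judged:
By the outcome, as a careful person would: the job done as asked, in the order asked, and still so for the second after the job is handed in, with the robot touching nothing.
It also fails if it takes over 40 s, if anything falls off the work surface, if the arm or the gripper's body presses on something with over 40 N, if the wrist force passes 120 N, or if a joint passes its speed limit or range.

## Robot

A 6-joint arm with a two-finger parallel gripper is mounted at the origin on the work surface; the furniture and walls round the work are solid. World frame = base frame: x ahead of the robot, y to its left, z up, the work surface at z = 0. Lengths are in m, angles in rad, forces in N, time in s.
With the tool pointing down it reaches from about 0.4 to 0.825 m from the base axis. Payload 7 kg.
Tool frame: the origin (TCP) lies midway between the tips of the shut fingers; the grasp point (between the pads) lies 19 mm behind it (arm.hold_point_z is the distance from the TCP to the grasp point, in m); z points along the fingers, x is the direction in which the jaws open and shut, and the axes are right-handed (so a half turn about z gives the same grasp; the last joint's range is limited). The gripper opens to 88 mm and grips with 3 to 60 N. Pads are 19 mm wide; open, the fingers measure 130 mm over their backs; the gripper's body (78 mm by 193 mm) begins 47 mm behind the grasp point.
Start: joints at [0.995, 0.359, 0.012, 0, -1.224, -0.288], TCP at [0.513, 0.438, 0.227] pointing down, gripper open.
Joint ranges: [-3.07, 3.07], [-1.43, 2.12], [-1.02, 1.25], [-3.03, 1.67], [-3.05, -0], [-3.03, 3.03]. Speed limits (rad/s): [2.39, 2.39, 3.01, 3.14, 3.14, 3.14].

## Interface

Orientations are given as [roll, pitch, yaw] about the fixed x, y, z axes, in that order (R = Rz(yaw) Ry(pitch) Rx(roll)).
In Python, from station import readout, viewer, job, arm gives the robot as it stands.
- The arm moves only by the tool apply_moves, never from a script. Its argument "deltas" is text: rows parted by semicolons, each of 4 numbers parted by spaces: the shift along the tool's x, y, z in cm, then the turn about the tool's z in rad. A call has 1 to 10 rows; each row shifts and turns the commanded pose from where the row before left it, along the tool's axes as they then stand; what a row does not reach is not made up. A row lasts 1/8 s, in which the tool goes at most 62.5 mm and 10.7 degrees, less where a joint would pass 70% of its speed; a pose out of reach is approached as far as the arm can. A call is refused whole if a number of a shift passes 6.25 or a number of a turn 0.188, either way. A call with a gripper value outside its range is refused whole. "gripper" is the closure, from -1 (fully open) to 1 (shut), so that 0 is half open, set as the call begins (left out, the last holds). The fingers move at their own pace and stop on an object; "squeeze" is the grip in N (left out, the last holds). Time passes only in rows, so rows that do not move let the fingers close. It gives the time, the measured TCP pose, the force and the opening at its end, in the units of the state.
- readout.get_state(): the state, without advancing time (a new reading comes with each control period).
- viewer.grab_frame(name): name is "scene" or "side" or "wrist"; returns a dict with "image" (384x512x3 uint8, red, green, blue), "camera_matrix" (3x3 intrinsics, pixels), "cam_to_world" (4x4, takes a point from camera to world coordinates). Camera axes: x right, y up, looking along -z (the intrinsics and any distortion apply to the point x, -y, -z); pixel columns grow to the right and rows downward; lengths in m; the calibration is good to about 2 mm. A picture is of the moment at which its call begins. There is no depth.
- job.job_done(): hands the job in, once; it reports no verdict.
Trained networks look in the newest picture that a camera, given by its name, has taken for a name from the list of things; names that differ only in an ending like _2 or _b are one class to them, and where a whole thing is asked for, a point or a joint stands for the part that bears it (a point fixed in the world has none). Each returns a list of dicts, best first, with "conf" (0 to 1); they miss things now and then, are a little off and sometimes report something else, mostly with a low value. They report only what shows in the picture. A call takes as long as a camera call.
- viewer.silhouettes(camera, query): "region" (384x512 bool, what is visible of it) and "extent" ([left, top, width, height] in pixels, round what is visible of it).
The state is a dict: "t": time; "q": joint angles; "qd": joint speeds; "joint_efforts": joint torques, N m; "eef_pos": TCP position; "ee_rot": TCP orientation; "force": force on the tool from outside, world axes, zero at the start; "moment": the same for the moment, N m; "width": finger opening in m.
Only numpy, scipy, OpenCV 4.12 (cv2) and the standard library are available. Lean on these libraries where they do the work, as an engineer would, in place of code of your own. Each camera call takes 0.05 s, during which the arm holds its last target.

## Working session

There is one attempt and no reset: what is moved stays moved. The work goes in short steps, Python scripts to look and compute and a tool call to move; the robot and the scene stay as the last step left them, time stands still between calls to the robot, and variables do not carry over. Pictures are saved under pics/ and viewed, and the job is handed in when it is done.

Besides the shell and the picture viewer there is one more tool, called after ">>>" as a command line: name --argument value ..., lists and objects as JSON in quotes. apply_moves: Moves the arm, as the interface text tells. Its arguments: {"type":"object","properties":{"deltas":{"type":"string"},"gripper":{"type":"number"},"squeeze":{"type":"number"}},"required":["deltas"]}

```bash
mkdir -p pics; ls
cat > h.py <<'E'
import numpy as np, cv2
from station import readout, viewer, job, arm
def grab(n,f):
    d=viewer.grab_frame(n); cv2.imwrite('pics/'+f,cv2.cvtColor(d['image'],cv2.COLOR_RGB2BGR)); return d
def proj(d,p):
    T=np.linalg.inv(d['cam_to_world']); c=T[:3,:3]@np.array(p)+T[:3,3]; K=np.array(d['camera_matrix'])
    u=K@np.array([c[0],-c[1],-c[2]]); return u[:2]/u[2]
def ray(d,uv):
    K=np.array(d['camera_matrix']); r=np.linalg.inv(K)@np.array([uv[0],uv[1],1.]); r=np.array([r[0],-r[1],-r[2]])
    M=np.array(d['cam_to_world']); v=M[:3,:3]@r; return M[:3,3],v/np.linalg.norm(v)
def atz(d,uv,z):
    o,v=ray(d,uv); return o+v*(z-o[2])/v[2]
def tri(l):
    A=np.zeros((3,3));b=np.zeros(3)
    for o,v in l:
        P=np.eye(3)-np.outer(v,v);A+=P;b+=P@o
    x=np.linalg.solve(A,b); return x,[np.linalg.norm((np.eye(3)-np.outer(v,v))@(x-o)) for o,v in l]
E
python3 - <<'E'
from h import *
print({k:np.round(v,3) for k,v in readout.get_state().items()})
for n in ['scene','side','wrist']:
    d=grab(n,n+'0.png'); print(n,np.round(d['cam_to_world'],3).tolist(),np.round(d['camera_matrix'],1).tolist(), [k for k in d])
    for q in ['press','handle','grip_a','pivot','weight_mid','tape_mid']:
        for r in viewer.silhouettes(n,q)[:3]:
            ys,xs=np.nonzero(r['region']); print(q,round(r['conf'],2),r['extent'],xs.mean().round(1),ys.mean().round(1))
E
```

```text
pics
{'t': np.float64(0.0), 'q': array([ 0.995,  0.359,  0.011, -0.   , -1.224, -0.288]), 'qd': array([-0.002, -0.   , -0.002,  0.001, -0.002, -0.001]), 'joint_efforts': array([ 2.0000e-03, -5.8272e+01,  2.9307e+01,  6.9970e+00,  7.0000e-03,
       -0.0000e+00]), 'eef_pos': array([0.513, 0.438, 0.226]), 'ee_rot': array([-3.141e+00, -2.000e-03, -2.435e+00]), 'force': array([0.883, 0.258, 0.341]), 'moment': array([ 0.016,  0.   , -0.039]), 'width': np.float64(0.088)}
scene [[-0.882, 0.193, -0.43, -0.185], [-0.471, -0.373, 0.799, 1.254], [-0.006, 0.908, 0.42, 0.828], [0.0, 0.0, 0.0, 1.0]] [[482.7, 0.0, 252.0], [0.0, 482.7, 189.7], [0.0, 0.0, 1.0]] ['image', 'camera_matrix', 'cam_to_world']
press 0.74 [210.8, 169.4, 61.1, 79.4] 241.2 217.1
handle 0.78 [227.8, 170.4, 32.8, 31.1] 242.6 190.0
grip_a 0.79 [226.3, 168.9, 34.0, 30.0] 243.2 189.8
pivot 0.68 [226.7, 170.7, 31.5, 29.4] 242.1 189.1
weight_mid 0.55 [195.6, 274.2, 26.2, 34.3] 208.6 292.5
tape_mid 0.87 [298.2, 183.0, 25.7, 17.0] 311.7 191.6
side [[0.905, 0.14, -0.402, 0.025], [-0.425, 0.345, -0.837, -0.963], [0.022, 0.928, 0.372, 0.558], [0.0, 0.0, 0.0, 1.0]] [[348.4, 0.0, 258.1], [0.0, 348.4, 201.7], [0.0, 0.0, 1.0]] ['image', 'camera_matrix', 'cam_to_world']
press 0.96 [241.2, 176.1, 48.9, 69.2] 264.8 216.4
handle 0.86 [243.0, 174.4, 48.2, 24.3] 264.9 188.5
grip_a 0.62 [242.6, 170.9, 47.7, 33.2] 266.7 188.3
pivot 0.77 [241.3, 175.0, 49.5, 28.9] 264.1 188.8
weight_mid 0.67 [200.3, 179.6, 13.1, 27.9] 206.2 194.6
tape_mid 0.91 [284.8, 292.6, 40.4, 33.3] 303.5 308.6
wrist [[-0.761, 0.628, 0.163, 0.556], [-0.649, -0.736, -0.192, 0.388], [-0.0, -0.252, 0.968, 0.384], [0.0, 0.0, 0.0, 1.0]] [[289.0, 0.0, 257.0], [0.0, 289.0, 191.5], [0.0, 0.0, 1.0]] ['image', 'camera_matrix', 'cam_to_world']
weight_mid 0.79 [321.1, 154.2, 56.0, 47.1] 348.4 178.6
```

Run:
```python
import cv2
for n,(x,y) in {'scene':(150,120),'side':(170,140)}.items():
    a=cv2.imread(f'pics/{n}0.png'); cv2.imwrite(f'pics/{n}0z.png',cv2.resize(a[y:y+200,x:x+260],None,fx=3,fy=3,interpolation=cv2.INTER_CUBIC))
```

```text
(no output)
```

View pics/scene0.png

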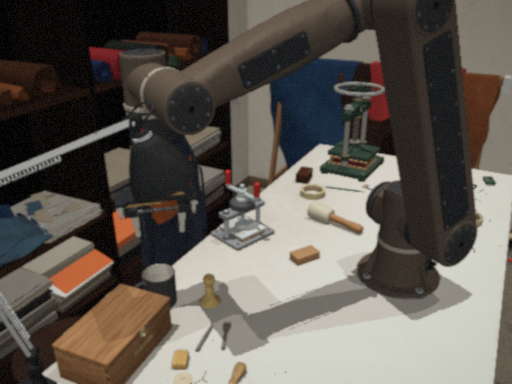

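View pics/side0.png

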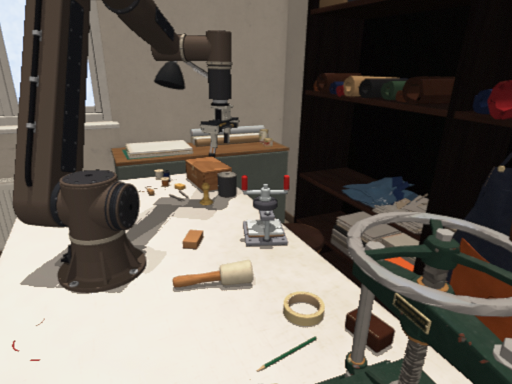

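View pics/wrist0.png

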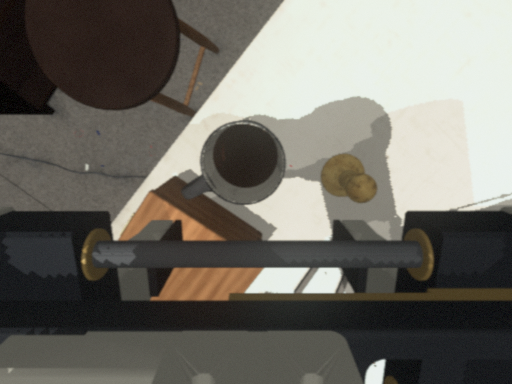

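```bash
sleep 1
```

```text
(no output)
```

View pics/scene0z.png

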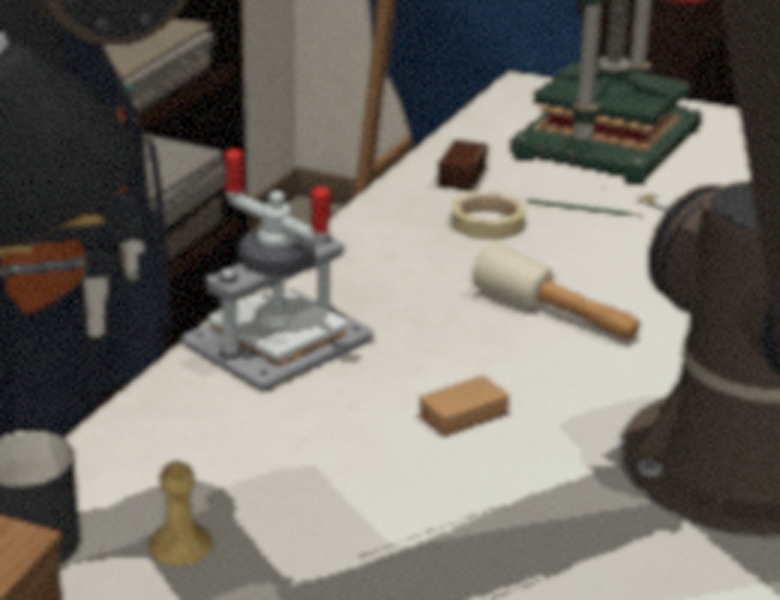

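View pics/side0z.png

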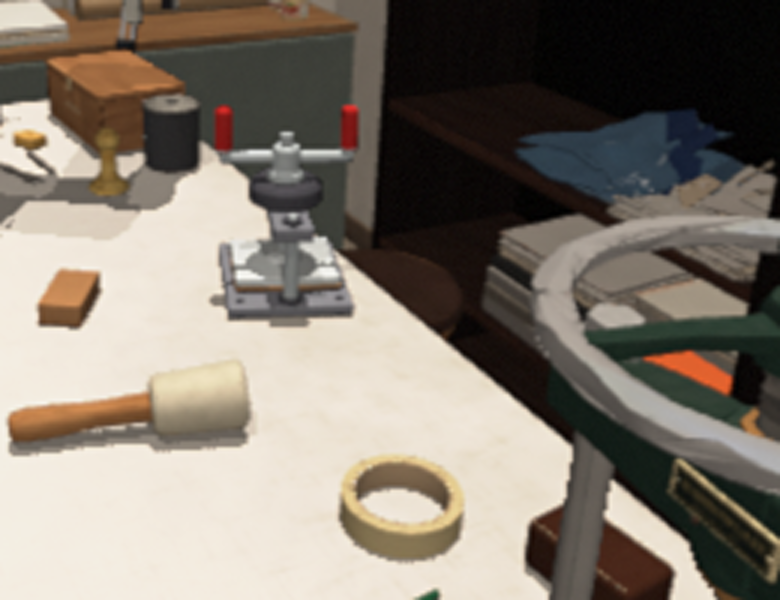

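The scene picture shows the press at about (240,215), red grips at (228,177) and (257,189). In the side picture they stand at (245,183) near and (286,182) far. The tape is well away towards −y. The weight and mug stand left of the press.

Run:
```python
from h import *
R={}
for n,box in {'scene':(215,160,275,205),'side':(235,165,300,200)}.items():
    d=viewer.grab_frame(n); im=d['image'].astype(int)
    m=((im[...,0]>90)&(im[...,1]<0.45*im[...,0])&(im[...,2]<0.45*im[...,0])).astype(np.uint8)
    x0,y0,x1,y1=box; mm=np.zeros_like(m); mm[y0:y1,x0:x1]=m[y0:y1,x0:x1]
    k,l,s,c=cv2.connectedComponentsWithStats(mm)
    o=sorted([(s[i][4],*np.round(c[i],1),*s[i][:4]) for i in range(1,k)],reverse=True)[:2]
    o.sort(key=lambda t:t[1]); print(n,o); R[n]=(d,o)
ds,s=R['scene'];dd,e=R['side']
far=tri([ray(ds,s[0][1:3]),ray(dd,e[1][1:3])]); near=tri([ray(ds,s[1][1:3]),ray(dd,e[0][1:3])])
print('far',far,'near',near)
v=far[0]-near[0]; print('len',np.linalg.norm(v),'yaw',np.arctan2(v[1],v[0]),'mid',(far[0]+near[0])/2)
for d,n in((ds,'scene'),(dd,'side')):
  for q in('tape_mid','weight_mid'):
    r=viewer.silhouettes(n,q)[0]['region'];ys,xs=np.nonzero(r);print(n,q,atz(d,(xs.mean(),ys.mean()),.0125 if 'tape' in q else .04).round(3))
st=readout.get_state();print(st['eef_pos'],st['ee_rot'],arm.hold_point_z,[a for a in dir(arm) if a[0]!='_'])
```

```text
scene [(np.int32(78), np.float64(227.6), np.float64(175.9), np.int32(225), np.int32(169), np.int32(6), np.int32(15)), (np.int32(75), np.float64(256.3), np.float64(188.3), np.int32(254), np.int32(182), np.int32(6), np.int32(15))]
side [(np.int32(74), np.float64(244.0), np.float64(182.1), np.int32(242), np.int32(175), np.int32(6), np.int32(15)), (np.int32(72), np.float64(286.0), np.float64(181.7), np.int32(284), np.int32(175), np.int32(5), np.int32(15))]
far (array([ 0.58518656, -0.01048214,  0.19287437]), [np.float64(0.0018480177678750916), np.float64(0.0018480177678751467)]) near (array([0.4531685 , 0.03486126, 0.19364867]), [np.float64(0.0021418736689842893), np.float64(0.0021418736689842593)])
len 0.1395900889369838 yaw -0.33083993104854403 mid [0.51917753 0.01218956 0.19326152]
scene tape_mid [ 0.429 -0.392  0.012]
scene weight_mid [0.414 0.384 0.04 ]
side tape_mid [ 0.422 -0.399  0.012]
side weight_mid [0.416 0.35  0.04 ]
[0.51321545 0.43842919 0.22657253] [-3.14157110e+00  1.17891543e-05 -2.43455590e+00] 0.0188 ['Unreachable', 'hold_point_z']
```

>>> apply_moves --deltas "1.2 -1.9 0 0; 2.4 -3.9 0 0; 2.4 -3.9 0 0; 2.7 -4.4 -0.3 0; 2.7 -4.4 -0.5 0; 2.7 -4.4 -0.5 0; 2.7 -4.4 -0.5 0; 2.7 -4.4 -0.5 0; 2.2 -3.6 -0.3 0; 1.2 -1.9 0 0" --gripper -1

```text
t: 2.6
eef_pos: [0.5804, 0.0039, 0.2531]
ee_rot: [-3.141, 0.001, -2.437]
force: [-0.7, 1.4, 0.4]
width: 0.088
```

>>> apply_moves --deltas "0 0 0 -0.13; 0 0 0 -0.13; 0 0 0 -0.13; 0 0 0 -0.143; 0 0 0 0; 0 0 0 0"

```text
t: 3.35
eef_pos: [0.5805, 0.0064, 0.2527]
ee_rot: [-3.141, 0.0, -1.905]
force: [-0.5, 0.3, 0.1]
width: 0.0875
```

Run:
```python
from h import *
st=readout.get_state();print({k:np.round(v,3) for k,v in st.items()})
ds=[]
for n in('wrist','side','scene'):
  d=grab(n,n+'1.png'); 
  for nm,p in(('far',(.5852,-.0105,.193)),('near',(.4532,.0349,.193)),('piv',(.519,.012,.186))): print(n,nm,proj(d,p).round(1))
```

```text
{'t': np.float64(3.35), 'q': array([ 0.348,  0.188, -0.162,  0.   , -1.22 ,  0.889]), 'qd': array([ 0.003,  0.001,  0.003,  0.001, -0.   ,  0.007]), 'joint_efforts': array([-4.3000e-02, -4.4793e+01,  2.9335e+01,  6.9300e+00,  8.3000e-02,
        5.8000e-02]), 'eef_pos': array([0.58 , 0.006, 0.253]), 'ee_rot': array([-3.141,  0.   , -1.905]), 'force': array([-0.531,  0.331,  0.09 ]), 'moment': array([-0.008, -0.009,  0.047]), 'width': np.float64(0.088)}
wrist far [275.9 191.5]
wrist near [273.9 342.1]
wrist piv [274.6 268.1]
side far [286.3 181.2]
side near [244.4 181.8]
side piv [265.4 183.5]
scene far [227.9 176.3]
scene near [256.7 189. ]
scene piv [242.  184.5]
```

View pics/wrist1.png

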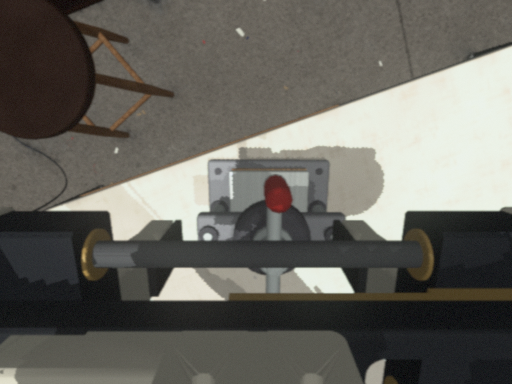

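View pics/side1.png

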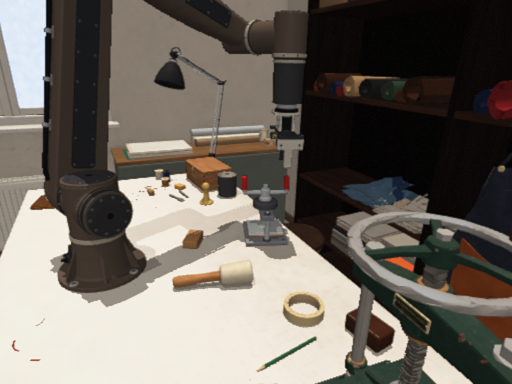

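The wrist view shows the far grip at about (278,193), against my predicted (276,191.5). The two agree, so I will descend around it and close gently.

>>> apply_moves --deltas "0.7 -0.5 0 0; 0.75 -0.5 0 0; 0 0 1.5 0; 0 0 2 0; 0 0 2 0; 0 0 1.5 0; 0 0 0.5 0; 0 0 0 0"

```text
t: 4.5
eef_pos: [0.5855, -0.0102, 0.1774]
ee_rot: [3.141, -0.0, -1.902]
force: [-0.7, 0.2, 0.0]
width: 0.0876
```

>>> apply_moves --deltas "0 0 0 0; 0 0 0 0; 0 0 0 0; 0 0 0 0; 0 0 0 0; 0 0 0 0; 0 0 0 0; 0 0 0 0" --gripper 1 --squeeze 12

```text
t: 5.5
eef_pos: [0.5854, -0.0106, 0.1775]
ee_rot: [3.141, -0.001, -1.902]
force: [-0.2, -3.2, -0.1]
width: 0.0197
```

Run:
```python
from h import *
st=readout.get_state();print({k:np.round(v,3) for k,v in st.items()})
d=grab('side','side2.png');a=cv2.cvtColor(d['image'],cv2.COLOR_RGB2BGR)
b=grab('scene','scene2.png');b=cv2.cvtColor(b['image'],cv2.COLOR_RGB2BGR)
cv2.imwrite('pics/z2.png',np.hstack([cv2.resize(a[130:250,210:320],None,fx=3.5,fy=4),cv2.resize(b[130:250,190:300],None,fx=3.5,fy=4)]))
```

```text
{'t': np.float64(5.5), 'q': array([ 3.160e-01,  2.500e-01, -2.600e-01,  1.000e-03, -1.061e+00,
        9.240e-01]), 'qd': array([-0.001,  0.   , -0.001, -0.001, -0.001,  0.002]), 'joint_efforts': array([  1.802, -47.585,  27.748,   5.58 ,   0.374,  -0.057]), 'eef_pos': array([ 0.585, -0.011,  0.178]), 'ee_rot': array([ 3.141e+00, -1.000e-03, -1.902e+00]), 'force': array([-0.151, -3.182, -0.134]), 'moment': array([-1.05 , -0.103,  0.006]), 'width': np.float64(0.02)}
```

View pics/z2.png

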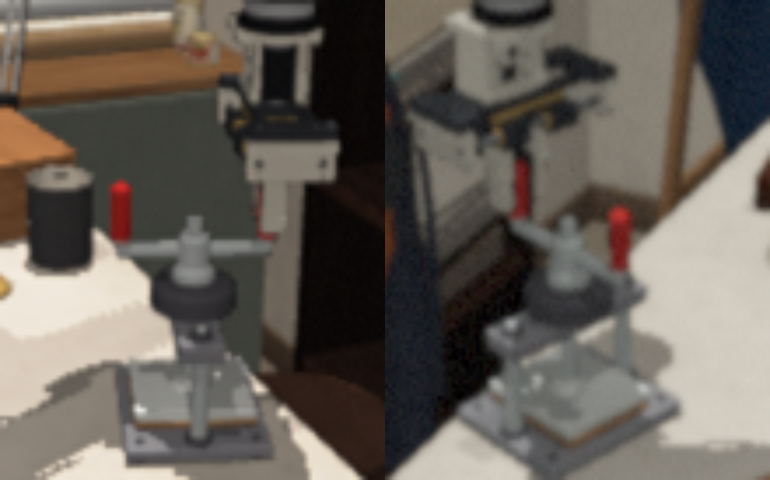

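The grip is held between the fingers (19.7 mm opening). Now I will feel it clockwise (tool +x), in small steps.

>>> apply_moves --deltas "0.2 0 0 0; 0.2 0 0 0; 0 0 0 0"

```text
t: 5.98
eef_pos: [0.5849, -0.0125, 0.1775]
ee_rot: [-3.141, 0.003, -1.902]
force: [2.3, 5.0, -0.8]
width: 0.0195
```

>>> apply_moves --deltas "0.2 0 0 0; 0.2 0 0 0; 0 0 0 0"

```text
t: 6.35
eef_pos: [0.5847, -0.014, 0.1775]
ee_rot: [-3.139, 0.006, -1.901]
force: [2.9, 13.4, -2.9]
width: 0.0195
```

>>> apply_moves --deltas "0.2 0 0 0; 0.2 0 0 0; 0 0 0 0"

```text
t: 6.72
eef_pos: [0.5843, -0.0159, 0.1775]
ee_rot: [-3.138, 0.009, -1.9]
force: [4.5, 23.4, -3.5]
width: 0.0229
```

Clockwise the force climbs to 24 N with hardly any motion, so it is locked that way. I will go back and feel it anticlockwise.

>>> apply_moves --deltas "-0.4 0 0 0; -0.4 0 0 0; -0.4 0 0 0; -0.4 0 0 0; -0.4 0 0 0; -0.4 0 0 0; 0 0 0 0"

```text
t: 7.6
eef_pos: [0.5897, -0.0003, 0.1776]
ee_rot: [-3.141, -0.002, -1.902]
force: [3.5, -6.7, -2.6]
width: 0.0195
```

Anticlockwise it gives at a steady 7 N or so, so that is the loosening direction. I will follow the arc.

>>> apply_moves --deltas "0 0.1 0 -0.17; -0.84 0.05 0 -0.12; -0.84 0.05 0 -0.12; -0.84 0.05 0 -0.12; -0.84 0.05 0 -0.12; -0.84 0.05 0 -0.12; 0 0 0 0"

```text
t: 8.48
eef_pos: [0.5824, 0.0422, 0.1776]
ee_rot: [3.141, -0.0, -1.132]
force: [0.2, -2.8, -0.0]
width: 0.0197
```

Run:
```python
from h import *
st=readout.get_state();p=st['eef_pos'][:2]-np.array([.519,.012]);print(st['q'].round(3),np.linalg.norm(p),np.arctan2(p[1],p[0])+.331,st['ee_rot'][2]+1.902,st['force'])
```

```text
[ 0.407  0.247 -0.263  0.    -1.061  1.602] 0.07018638628490982 0.7757507223471442 0.7699479500397883 [ 0.23323159 -2.77280439 -0.02544338]
```

Handle angle is now about 0.78 rad at the right radius, with low force. Continuing.

>>> apply_moves --deltas "-0.84 0.05 0 -0.12; -0.84 0.05 0 -0.12; -0.84 0.05 0 -0.12; -0.84 0.05 0 -0.12; -0.84 0.05 0 -0.12; 0 0 0 0"

```text
t: 9.22
eef_pos: [0.5543, 0.0729, 0.1776]
ee_rot: [3.141, 0.0, -0.535]
force: [-0.5, -2.0, -1.1]
width: 0.02
```

>>> apply_moves --deltas "-0.84 0.05 0 -0.12; -0.84 0.05 0 -0.12; -0.84 0.05 0 -0.12; -0.84 0.05 0 -0.12; -0.84 0.05 0 -0.12; 0 0 0 0"

```text
t: 9.98
eef_pos: [0.5141, 0.0827, 0.1776]
ee_rot: [-3.141, 0.001, 0.064]
force: [-0.5, 0.1, 0.5]
width: 0.0196
```

Run:
```python
from h import *
st=readout.get_state();p=st['eef_pos'][:2]-np.array([.519,.012]);print(st['q'].round(3),np.linalg.norm(p),np.arctan2(p[1],p[0])+.331,st['ee_rot'][2]+1.902,st['force'])
```

```text
[ 5.360e-01  1.450e-01 -3.960e-01 -1.000e-03 -1.031e+00  2.670e+00] 0.0708369277915919 1.9714511170599045 1.9659586712629626 [-0.51421787  0.08252279  0.54401484]
```

The handle is at about 1.97 rad (113°). Opening and lifting straight up.

>>> apply_moves --deltas "0 0 0 0; 0 0 0 0; 0 0 0 0; 0 0 0 0; 0 0 0 0; 0 0 0 0" --gripper -0.2

```text
t: 10.72
eef_pos: [0.5144, 0.0828, 0.1776]
ee_rot: [-3.142, -0.0, 0.068]
force: [-0.0, -0.3, 0.2]
width: 0.0527
```

>>> apply_moves --deltas "0 0 -1 0; 0 0 -2 0; 0 0 -2 0; 0 0 -2 0; 0 0 -2 0; 0 0 -1 0; 0 0 0 0; 0 0 0 0"

```text
t: 11.72
eef_pos: [0.514, 0.0827, 0.2768]
ee_rot: [3.141, 0.001, 0.068]
force: [-0.3, -1.2, 0.1]
width: 0.0525
```

Run:
```python
from h import *
R={}
for n,box in {'scene':(215,160,290,215),'side':(225,165,300,205)}.items():
    d=grab(n,n+'3.png'); im=d['image'].astype(int)
    m=((im[...,0]>90)&(im[...,1]<0.45*im[...,0])&(im[...,2]<0.45*im[...,0])).astype(np.uint8)
    x0,y0,x1,y1=box; mm=np.zeros_like(m); mm[y0:y1,x0:x1]=m[y0:y1,x0:x1]
    k,l,s,c=cv2.connectedComponentsWithStats(mm)
    for t in sorted([(s[i][4],i) for i in range(1,k)],reverse=True)[:3]: print(n,t[0],c[t[1]].round(1),atz(d,c[t[1]],.192).round(3))
    for q in('tape_mid','weight_mid'):
        for r in viewer.silhouettes(n,q)[:1]: ys,xs=np.nonzero(r['region']);print(n,q,atz(d,(xs.mean(),ys.mean()),.0125 if 'tape' in q else .04).round(3))
a=cv2.imread('pics/side3.png');b=cv2.imread('pics/scene3.png')
cv2.imwrite('pics/z3.png',np.hstack([cv2.resize(a[130:250,190:320],None,fx=3,fy=4),cv2.resize(b[130:250,170:300],None,fx=3,fy=4)]))
st=readout.get_state();print(st['t'],st['eef_pos'],st['force'])
```

```text
scene 78 [231.6 191.2] [0.516 0.083 0.192]
scene 60 [250.5 175.7] [ 0.522 -0.052  0.192]
scene tape_mid [ 0.43  -0.395  0.012]
scene weight_mid [0.415 0.384 0.04 ]
side 83 [276.2 188.2] [ 0.522 -0.057  0.192]
side 62 [255.1 176.8] [0.51  0.074 0.192]
side tape_mid [0.718 0.394 0.012]
12.025 [0.51430886 0.08279106 0.27717653] [ 0.26580181 -0.46634573 -0.05115068]
```

View pics/z3.png

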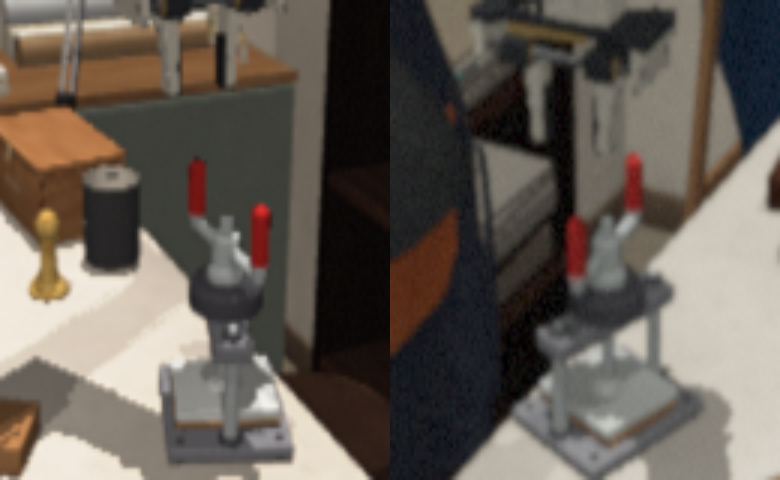

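After release the handle stays at about 1.96 rad, with the gripper clear above it. In the scene view the weight and the tape are where they were. The side network's tape hit at (0.72, 0.39) is a misdetection.

```bash
python3 -c "
from h import *
job.job_done()"
```

```text
the job is handed in; nothing more can be done
```

The press is loosened: the handle nut has an ordinary thread. Clockwise it locked, with the force climbing to about 24 N and almost no motion. Anticlockwise it gave at about 7 N.

I gripped the far red grip (grip_a), turned the handle anticlockwise by about 1.96 rad (112°), then let go and lifted straight up. I handed the job in at about 12 s on the robot's clock.

**Last checks:**
- **Handle:** it stayed where I left it, with the grips at about (0.514, 0.08) and (0.522, −0.055) in the pictures.
- **Contact:** the tool force was close to zero and the gripper was well clear, its tips at 277 mm.
- **Bystanders:** the scene camera shows the weight unmoved and the tape within 3 mm of its first reading, which is measuring scatter.
- **Disagreement:** the side camera's network gave a false position for the tape, about (0.72, 0.39), and did not report the weight. I set that aside because the scene camera disagrees and the arm never went near the tape. The weight shows standing upright in the side picture.

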